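# Click the desk calendar's day wheel on to the red day

## Robot

A 7-joint arm with a two-finger parallel gripper is mounted at the origin on the work surface. World frame = base frame: x ahead of the robot, y to its left, z up, the work surface at z = 0. Lengths are in m, angles in rad, forces in N, time in s.
With the tool pointing down it reaches from about 0.4 to 0.875 m from the base axis. Payload 6.5 kg.
Tool frame: the origin (TCP) lies at the very end of the fingers, on their centre line; the grasp point (between the pads) lies 19 mm behind it; z points along the fingers, y is the line along which they close (so a half turn about z gives the same grasp; the last joint's range is limited). The gripper opens to 85 mm and grips with 20 to 120 N. Pads are 22 mm wide; open, the fingers measure 114 mm over their backs; the gripper's body (76 mm by 85 mm) begins 54 mm behind the grasp point. The pads swing forward as they close: fully open they stand 13 mm farther back than shut.
Start: joints at [1.27, 0.536, -0.004, 1.538, 0.003, 1.067, -0.071], TCP at [0.151, -0.632, 0.231] pointing down, gripper open.
Joint ranges: [-2.7, 2.7], [-0.37, 2.16], [-1.27, 1.26], [0.24, 2.4], [-1.31, 4.45], [0.19, 1.91], [-2.76, 2.76]. Speed limits (rad/s): [2.39, 2.39, 3.14, 3.14, 3.14, 3.14, 3.14].

## Interface

Orientations are given as a rotation vector (axis times angle).
In Python, from plant import r gives the robot as it stands.
- The arm moves only by the tool arm_command, never from a script. Its argument "commands" is a list that holds one entry, the list of rows, each a list of 5 numbers: the gripper's target within -1 to 1 (fully open at 1, half-way at 0, shut at -1), then the shift along the tool's x, y, z scaled (see below), then the turn about the tool's z scaled (see below). In form: [[[fingers, x, y, z, turn], ...]]. A call has 1 to 10 rows; each row is the pose to reach, as a shift and turn from the pose commanded when the call began, along the tool's axes at that moment; what a row does not reach only later rows make up. The controller multiplies each number of a shift by 500 mm and each number of a turn by 90 degrees. A row lasts 1/12 s, in which the tool goes at most 41.7 mm and 7.16 degrees, less where a joint would pass 70% of its speed; a pose out of reach is approached as far as the arm can. A call with a number of a shift or a turn outside -1 to 1 is refused whole. A call with a gripper value outside its range is refused whole. The fingers move at their own pace and stop on an object; "grip_force" is the grip in N (left out, the last holds). Time passes only in rows, so rows that repeat a pose let the fingers close. It gives the time, the measured TCP pose, the force, the opening and the grip force at its end, in the units of the state.
- r.sense(): the state, without advancing time (a new reading comes with each control period).
- r.read_camera(name): name is "side" or "top"; returns a dict with "img" (420x560x3 uint8, red, green, blue), "depth" (420x560 float32, m along the optical axis (not along the pixel's ray), 0 where there is no reading), "fx", "fy", "cx", "cy" (pixels), "world_to_cam" (4x4, takes a point from world to camera coordinates). Camera axes: x right, y down, z forward; pixel columns grow to the right and rows downward; lengths in m; the calibration is good to about 2 mm. A picture is of the moment at which its call begins.
- r.hand_in(): hands the job in; it is judged then, once.
The state is a dict: "time_s": time; "joint_positions": joint angles; "dq": joint speeds; "joint_efforts": joint torques, N m; "tcp_pos": TCP position; "orientation": TCP orientation; "ft_force": force on the tool from outside, world axes, zero at the start; "ft_torque": the same for the moment, N m; "opening": finger opening in m; "finger_force": force on a finger pad.
Only numpy, scipy, OpenCV 4.12 (cv2) and the standard library are available. Lean on these libraries where they do the work, as an engineer would, in place of code of your own. Each camera call takes 0.05 s, during which the arm holds its last target. There are 200 camera calls.

## Task

Set the desk calendar to the red day: with a fingertip, flick the edge of its star-shaped wheel clockwise (seen from above), one click per flick and letting it settle after each, until the red tab is clicked in at the black, yellow-tipped pointer, and do not let it run past. Do not lift the calendar or shove it about; leave the rubber stamp, the tape roll and the small carton where they are.

Things in the scene. Friction and masses are not known exactly. Their poses are not given: they have to be found in the camera images.
- calendar: grey desk calendar, loose on the desk (1.25 kg; it slides if pushed with more than some 5 N). Base plate 165 x 130 x 16 mm; origin on the desk under the wheel's axis; in its frame (z up) the plate spans x -67 to +97, y -65 to +65 mm. The pointer is on its +x side; behind it at x = 89 mm a brass bar, 24 mm high, lies across. On the other sides the wheel's edge is free
- wheel_center (a point): on the upright axis of the wheel, at its top face, 50 mm above the desk. It lies flat: black hub of 36 mm radius and seven radial tabs (5 white, 1 red, 1 blue), 10 mm wide, out to 55 mm, 51.4 degrees apart. Hub and tabs span 34 to 50 mm above the desk, 18 mm clear of the plate. Gaps between tabs: 37 mm at the tips, 21 mm at the hub, open above and below
- pointer (a point): tip of the fixed black pointer with a yellow point, 64 mm from the wheel's axis along the calendar's +x, 50 mm above the desk; the pointer reaches out to 80 mm. With the wheel at rest in a click, one tab faces the pointer and, straight across on the -x side, a gap faces out
- red_tab (a point): middle of the red tab's outer end, on its top edge: 55 mm from the wheel's axis, 50 mm above the desk; it turns with the wheel
- wheel (a joint): angle of the wheel in rad, growing clockwise seen from above. One click is 2 pi / 7 = 0.898 rad; a spring roller pulls the wheel to the nearest multiple of it and holds it there. Pushing a tab takes 1 to 2 N; past half a click it snaps on by itself. The red tab is at the pointer at 5 clicks = 4.488 rad; it starts at 0, 1, 2 or 3 clicks
- stamp: loose rubber stamp: wooden block 50 x 32 mm with a turned handle, 73 mm high; origin at the centre of its underside
- tape: loose roll of yellow tape lying flat, 70 mm across, 22 mm high; origin at the centre of its underside
- carton: small orange and white carton, 40 x 40 x 55 mm; origin at the centre of its underside
Mind the look-alikes: they are no part of the job. Several things have the shape of the calendar; the one meant has the colours described above.

How it is judged:
By the outcome, as a careful person would: the job done as asked, in the order asked, and still so for the second after the job is handed in, with the robot touching nothing.
It also fails if it takes over 67 s, if anything falls off the work surface, if the arm or the gripper's body presses on something with over 40 N, if the wrist force passes 120 N, or if a joint passes its speed limit or range.

## Working session

There is one attempt and no reset: what is moved stays moved. The work goes in short steps, Python scripts to look and compute and a tool call to move; the robot and the scene stay as the last step left them, time stands still between calls to the robot, and variables do not carry over. Pictures are saved under pics/ and viewed, at most 10 in all, crops included, and the job is handed in when it is done.

Besides the shell and the picture viewer there is one more tool, called after ">>>" by a JSON object that holds its "op" and its "data", one argument or row to a line. arm_command: Moves the arm, as the interface text tells. Its arguments: {"type":"object","properties":{"commands":{"type":"array"},"grip_force":{"type":"number"}},"required":["commands"]}

```bash
mkdir -p pics
python3 - <<'E'
from plant import r
import cv2,pickle
d={n:r.read_camera(n) for n in("top","side")}
pickle.dump(d,open("c0.pkl","wb"))
for n in d: cv2.imwrite(f"pics/{n}0.png",d[n]["img"][:,:,::-1])
s=r.sense();print(s["time_s"],s["tcp_pos"],s["orientation"],s["opening"])
E
```

```text
0.1 [ 0.1510752  -0.63162272  0.23048916] [-3.11843742e+00 -3.67928879e-01  4.63866918e-04] 0.08514712308190238
```

View pics/top0.png

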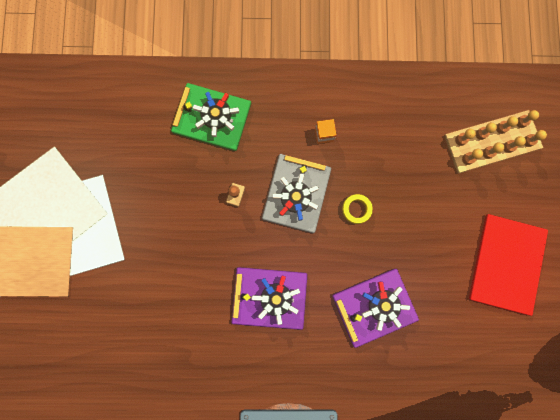

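View pics/side0.png

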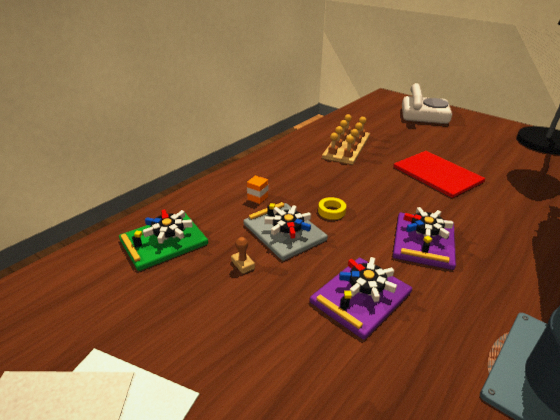

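The grey calendar is at about (297,195) in the top view. Its pointer is at (303,170), the red tab at (286,211) and the blue tab at (299,213). The stamp is at (235,194), the tape at (357,209) and the carton at (326,130).

```bash
cat > h.py <<'E'
import numpy as np,cv2
def ray(c,u,v,z):
    M=np.linalg.inv(c["world_to_cam"]);o=M[:3,3]
    d=M[:3,:3]@[(u-c["cx"])/c["fx"],(v-c["cy"])/c["fy"],1]
    return o+d*(z-o[2])/d[2]
def blobs(c,lo,hi,box,z,mn=6):
    x0,y0,x1,y1=box
    h=cv2.cvtColor(c["img"],cv2.COLOR_RGB2HSV)[y0:y1,x0:x1]
    m=cv2.inRange(h,np.array(lo),np.array(hi))
    n,_,s,ce=cv2.connectedComponentsWithStats(m)
    return [(int(s[i,4]),(ce[i]+[x0,y0]).round(1),ray(c,*(ce[i]+[x0,y0]),z).round(4)) for i in range(1,n) if s[i,4]>=mn]
E
python3 - <<'E'
import pickle
from h import *
c=pickle.load(open("c0.pkl","rb"))["top"]
B=(260,150,335,237)
for n,lo,hi,z in[("red",(0,180,120),(4,255,255),.05),("red2",(174,180,120),(180,255,255),.05),("blue",(100,130,80),(130,255,255),.05),("white",(0,0,190),(180,50,255),.05),("yel",(18,140,120),(34,255,255),.05),("black",(0,0,0),(180,255,45),.05)]:
    for b in blobs(c,lo,hi,B,z): print(n,*b)
h=cv2.cvtColor(c["img"],cv2.COLOR_RGB2HSV)
print([ray(c,u,v,z).round(3) for u,v,z in((235,194,.03),(357,209,.02),(326,130,.05))])
im=cv2.resize(c["img"][140:245,250:370],None,fx=5,fy=5,interpolation=cv2.INTER_CUBIC)
cv2.imwrite("pics/crop.png",im[:,:,::-1])
E
```

```text
red 68 [286.1 207.3] [0.5626 0.0102 0.05  ]
blue 68 [298.5 210.3] [ 0.556  -0.0183  0.05  ]
white 72 [299.8 181.5] [ 0.623  -0.0209  0.05  ]
white 81 [286.6 183.5] [0.618  0.0094 0.05  ]
white 74 [309.7 189.9] [ 0.6036 -0.0439  0.05  ]
white 72 [281.  195.2] [0.5905 0.0222 0.05  ]
white 20 [314.9 195.4] [ 0.591  -0.0558  0.05  ]
white 6 [321.2 196.7] [ 0.5882 -0.0703  0.05  ]
white 78 [309.5 203. ] [ 0.5733 -0.0433  0.05  ]
yel 196 [304.6 162.4] [ 0.6682 -0.032   0.05  ]
yel 31 [302.8 168.9] [ 0.6527 -0.0279  0.05  ]
yel 65 [295.9 195.9] [ 0.5893 -0.0121  0.05  ]
[array([0.595, 0.129, 0.03 ]), array([ 0.565, -0.158,  0.02 ]), array([ 0.747, -0.082,  0.05 ])]
```

View pics/crop.png

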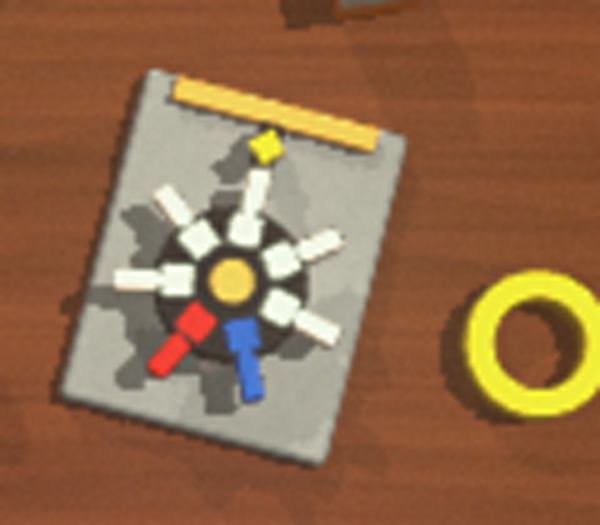

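>>> {"op": "arm_command", "data": {
  "commands": [
    [[-1,0.45,-0.48,0,-0.68],[-1,0.45,-0.48,0,-0.68],[-1,0.45,-0.48,0,-0.68],[-1,0.45,-0.48,0,-0.68],[-1,0.45,-0.48,0,-0.68],[-1,0.45,-0.48,0,-0.68],[-1,0.45,-0.48,0,-0.68],[-1,0.45,-0.48,0,-0.68],[-1,0.45,-0.48,0,-0.68],[-1,0.45,-0.48,0,-0.68]]
  ],
  "grip_force": 40
}}

```text
time_s: 0.93
tcp_pos: [0.3152, -0.3445, 0.2313]
orientation: [-2.491, -1.913, -0.0]
ft_force: [-0.4, -1.0, 0.4]
opening: -0.0002
finger_force: 0.0
```

```bash
cat > go.py <<'E'
import sys,numpy as np
from scipy.spatial.transform import Rotation as R
from plant import r
C=np.array([.5896,-.0121]);a=np.radians(-14.4);ex=np.array([np.cos(a),np.sin(a)]);ey=np.array([-ex[1],ex[0]])
def go(rho,l,z):
    s=r.sense();p=s["tcp_pos"];Q=R.from_rotvec(s["orientation"]).as_matrix()
    t=np.r_[C-rho*ex+l*ey,z]
    d=p[:2]-C
    print("t",s["time_s"],"p",p.round(4),"rho,l mm",(-d@ex*1e3).round(1),(d@ey*1e3).round(1),"F",s["ft_force"].round(1))
    ang=np.degrees(np.arctan2(Q[1,1],Q[0,1]))
    e=(ang+14.4+90)%180-90
    print("cmd",((Q.T@(t-p))/.5).round(3),"turn",(e/90).round(3),"tilt",Q[2].round(3),"q7",s["joint_positions"][6],"open",s["opening"])
if __name__=="__main__": go(*map(float,sys.argv[1:]))
E
python3 go.py .09 -.045 .23
```

```text
t 0.9333 p [ 0.3152 -0.3445  0.2313] rho,l mm 183.1 -390.1 F [-0.4 -1.   0.4]
cmd [0.692 0.18  0.003] turn -0.006 tilt [ 0. -0. -1.] q7 0.37236792899921917 open -0.000156464358862516
```

>>> {"op": "arm_command", "data": {
  "commands": [
    [[-1,0.692,0.18,0,-0.006],[-1,0.692,0.18,0,-0.006],[-1,0.692,0.18,0,-0.006],[-1,0.692,0.18,0,-0.006],[-1,0.692,0.18,0,-0.006],[-1,0.692,0.18,0,-0.006],[-1,0.692,0.18,0,-0.006],[-1,0.692,0.18,0,-0.006],[-1,0.692,0.18,0,-0.006],[-1,0.692,0.18,0,-0.006]]
  ]
}}

```text
time_s: 1.77
tcp_pos: [0.4951, -0.0318, 0.2315]
orientation: [-2.485, -1.92, -0.006]
ft_force: [0.5, 0.7, 0.5]
opening: 0.0002
finger_force: 0.0
```

```bash
python3 go.py .093 -.05 .030
python3 - <<'E'
from plant import r
import cv2
c=r.read_camera("side");cv2.imwrite("pics/s1.png",cv2.resize(c["img"][140:300,200:400],None,fx=3.5,fy=3.5)[:,:,::-1])
E
```

```text
t 1.7667 p [ 0.4951 -0.0318  0.2315] rho,l mm 86.6 -42.6 F [0.5 0.7 0.5]
cmd [-0.016 -0.013  0.403] turn -0.002 tilt [ 0.004  0.001 -1.   ] q7 -0.4678686703098519 open 0.0001727542374550967
```

View pics/s1.png

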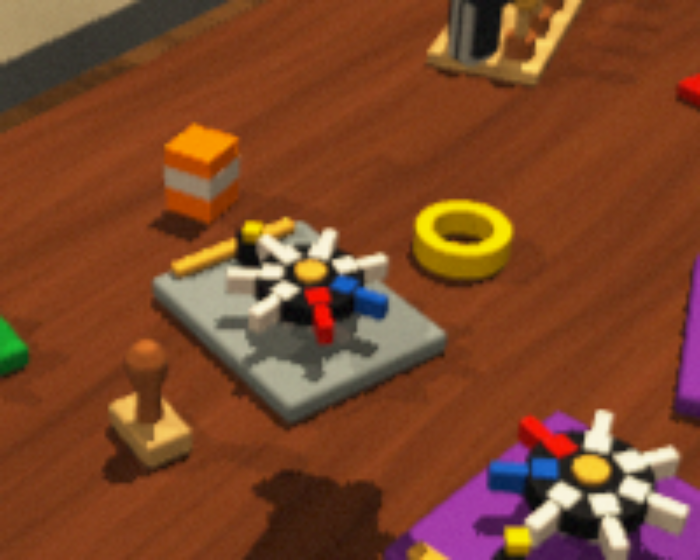

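The side view shows the calendar untouched, with the red tab at (322,320) in the crop. The gripper is still high, and only its tips show at about (475,30). Now I'll lower beside the wheel.

>>> {"op": "arm_command", "data": {
  "commands": [
    [[-1,-0.016,-0.013,0.08,0],[-1,-0.016,-0.013,0.16,0],[-1,-0.016,-0.013,0.24,0],[-1,-0.016,-0.013,0.32,0],[-1,-0.016,-0.013,0.37,0],[-1,-0.016,-0.013,0.4,0],[-1,-0.016,-0.013,0.403,0],[-1,-0.016,-0.013,0.403,0]]
  ]
}}

```text
time_s: 2.48
tcp_pos: [0.4832, -0.0447, 0.0291]
orientation: [-2.492, -1.912, 0.004]
ft_force: [0.2, 0.3, -0.1]
opening: 0.0002
finger_force: 0.0
```

```bash
python3 go.py .0575 -.05 .030
python3 - <<'E'
from plant import r
import cv2
c=r.read_camera("side");cv2.imwrite("pics/s2.png",cv2.resize(c["img"][140:300,200:400],None,fx=3.5,fy=3.5)[:,:,::-1])
E
```

```text
t 2.4833 p [ 0.4832 -0.0447  0.0291] rho,l mm 94.9 -58.0 F [ 0.2  0.3 -0.1]
cmd [ 0.017  0.075 -0.002] turn -0.007 tilt [-0.002 -0.002 -1.   ] q7 -0.6713680839441752 open 0.00023694844474876604
```

View pics/s2.png

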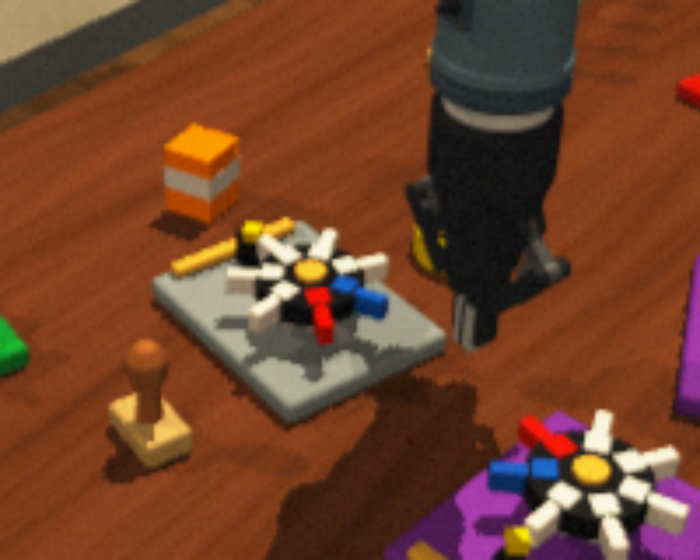

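>>> {"op": "arm_command", "data": {
  "commands": [
    [[-1,0.012,0.02,-0.014,-0.007],[-1,0.012,0.04,-0.014,-0.007],[-1,0.012,0.06,-0.014,-0.007],[-1,0.012,0.075,-0.014,-0.007],[-1,0.012,0.075,-0.014,-0.007],[-1,0.012,0.075,-0.014,-0.007]]
  ]
}}

```text
time_s: 3.03
tcp_pos: [0.5222, -0.0469, 0.0367]
orientation: [2.48, 1.929, -0.0]
ft_force: [-0.7, -0.3, 0.3]
opening: 0.0004
finger_force: 0.0
```

```bash
python3 go.py .0575 .001 .036
python3 - <<'E'
from plant import r
import cv2
c=r.read_camera("side");cv2.imwrite("pics/s3.png",cv2.resize(c["img"][180:280,230:350],None,fx=6,fy=6)[:,:,::-1])
E
```

```text
t 3.0333 p [ 0.5222 -0.0469  0.0367] rho,l mm 56.6 -50.5 F [-0.7 -0.3  0.3]
cmd [ 0.103 -0.002  0.001] turn 0.002 tilt [-0.  0. -1.] q7 -0.627834538725012 open 0.0004008340619221064
```

View pics/s3.png

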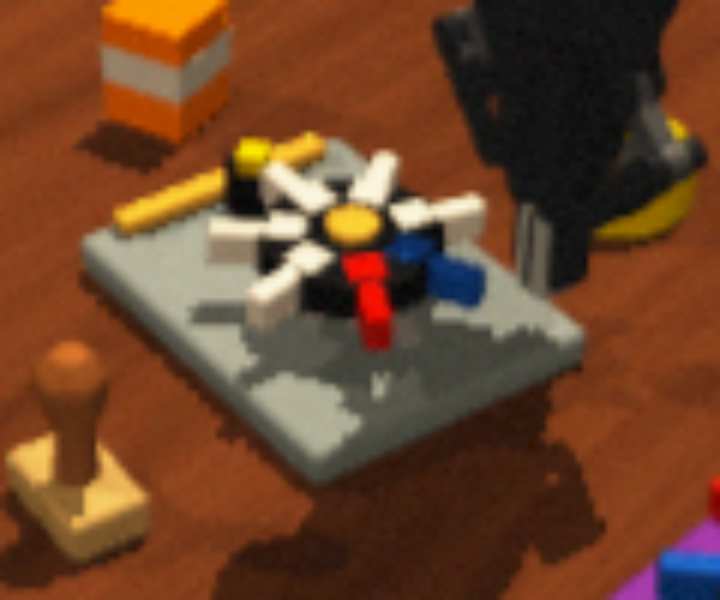

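The fingertip at about (545,250) stands in the gap behind the blue tab, clear of it. Now the first flick.

>>> {"op": "arm_command", "data": {
  "commands": [
    [[-1,0.014,0,0,0],[-1,0.028,0,0,0],[-1,0.04,0,0,0],[-1,0.05,0,0,0],[-1,0.06,0,0,0],[-1,0.07,0,0,0],[-1,0.08,0,0,0],[-1,0.09,0,0,0],[-1,0.103,0,0,0],[-1,0.103,0,0,0]]
  ]
}}

```text
time_s: 3.92
tcp_pos: [0.5345, 0.0064, 0.0367]
orientation: [-2.474, -1.933, -0.002]
ft_force: [-0.1, 0.8, 0.1]
opening: 0.0002
finger_force: 0.0
```

```bash
python3 go.py .095 .001 .036
cat > look.py <<'E'
from plant import r
import pickle,sys
from h import *
c=r.read_camera("top")
for n,lo,hi in[("red",(0,180,100),(4,255,255)),("blue",(100,130,60),(130,255,255)),("white",(0,0,170),(180,60,255)),("yel",(18,140,120),(34,255,255))]:
    for b in blobs(c,lo,hi,(260,150,325,237),.05,15): print(n,*b)
s=r.read_camera("side")
cv2.imwrite(f"pics/{sys.argv[1]}.png",cv2.resize(s["img"][180:280,230:350],None,fx=6,fy=6)[:,:,::-1])
E
python3 look.py f1
```

```text
t 3.9167 p [0.5345 0.0064 0.0367] rho,l mm 58.0 4.2 F [-0.1  0.8  0.1]
cmd [-0.006 -0.074  0.001] turn 0.004 tilt [ 0.002 -0.    -1.   ] q7 -0.7143875657179956 open 0.00021102887733273872
white 243 [283.3 166.3] [0.6583 0.0173 0.05  ]
white 15 [323.1 172.9] [ 0.6441 -0.0748  0.05  ]
yel 86 [293.3 159.3] [ 0.6753 -0.0056  0.05  ]
yel 50 [319.4 166. ] [ 0.6602 -0.0664  0.05  ]
```

View pics/f1.png

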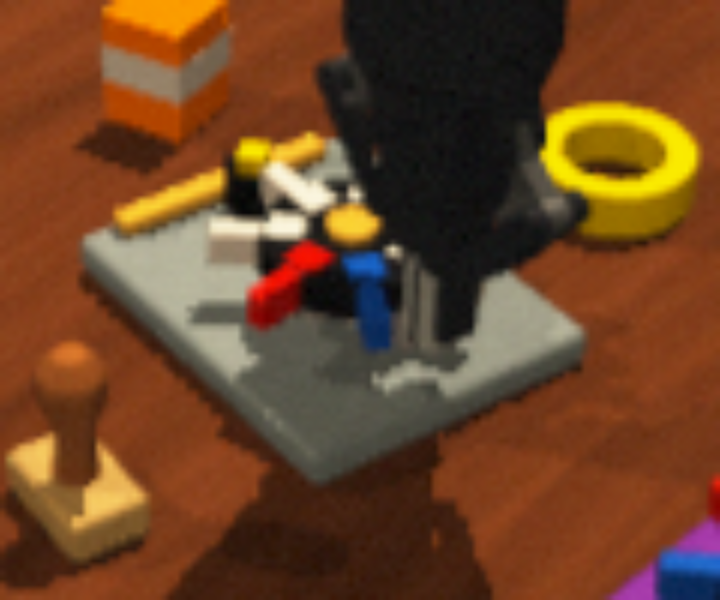

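One click done: blue is now at (372,300) and red at (280,290), and the calendar has not moved. I'll withdraw, go back and re-enter for the second flick.

>>> {"op": "arm_command", "data": {
  "commands": [
    [[-1,-0.006,-0.02,0,0],[-1,-0.006,-0.05,0,0],[-1,-0.006,-0.075,0,0],[-1,-0.006,-0.08,0,0],[-1,-0.05,-0.08,0,0],[-1,-0.09,-0.08,0,0],[-1,-0.11,-0.08,0,0],[-1,-0.11,-0.08,0,0],[-1,-0.11,-0.08,0,0]]
  ]
}}

```text
time_s: 4.77
tcp_pos: [0.4832, -0.0401, 0.0369]
orientation: [2.48, 1.928, 0.002]
ft_force: [-0.5, -0.9, 0.2]
opening: -0.0003
finger_force: 0.0
```

```bash
python3 go.py .0575 -.05 .036
```

```text
t 4.7667 p [ 0.4832 -0.0401  0.0369] rho,l mm 96.1 -53.6 F [-0.5 -0.9  0.2]
cmd [0.007 0.077 0.002] turn 0.001 tilt [ 0.001  0.001 -1.   ] q7 -0.6626538068663045 open -0.0002880607719150075
```

>>> {"op": "arm_command", "data": {
  "commands": [
    [[-1,0.004,0.02,0,0],[-1,0.004,0.04,0,0],[-1,0.004,0.06,0,0],[-1,0.004,0.076,0,0],[-1,0.004,0.077,0,0],[-1,0.004,0.077,0,0]]
  ]
}}

```text
time_s: 5.27
tcp_pos: [0.5207, -0.0473, 0.0367]
orientation: [-2.479, -1.93, -0.001]
ft_force: [-0.3, -0.0, -0.2]
opening: 0.0001
finger_force: 0.0
```

```bash
python3 go.py .0575 .001 .036
```

```text
t 5.2667 p [ 0.5207 -0.0473  0.0367] rho,l mm 57.9 -51.3 F [-0.3 -0.  -0.2]
cmd [0.105 0.001 0.001] turn 0.002 tilt [ 0.  0. -1.] q7 -0.6271355149901698 open 6.024515265094524e-05
```

>>> {"op": "arm_command", "data": {
  "commands": [
    [[-1,0.014,0,0,0],[-1,0.028,0,0,0],[-1,0.04,0,0,0],[-1,0.05,0,0,0],[-1,0.06,0,0,0],[-1,0.07,0,0,0],[-1,0.08,0,0,0],[-1,0.09,0,0,0],[-1,0.101,0,0,0],[-1,0.101,0,0,0]]
  ]
}}

```text
time_s: 6.1
tcp_pos: [0.532, 0.0042, 0.0366]
orientation: [-2.474, -1.932, -0.001]
ft_force: [-3.8, 3.3, -2.3]
opening: 0.0002
finger_force: 2.4
```

>>> {"op": "arm_command", "data": {
  "commands": [
    [[-1,0,0,0,0],[-1,0,-0.02,0,0],[-1,0,-0.05,0,0],[-1,0,-0.075,0,0],[-1,0,-0.08,0,0],[-1,-0.05,-0.08,0,0],[-1,-0.09,-0.08,0,0],[-1,-0.102,-0.08,0,0],[-1,-0.102,-0.08,0,0]]
  ]
}}

```text
time_s: 6.85
tcp_pos: [0.4817, -0.0405, 0.037]
orientation: [2.481, 1.925, 0.0]
ft_force: [0.2, 0.5, -0.7]
opening: -0.0002
finger_force: 0.0
```

```bash
python3 go.py .0575 -.05 .036; python3 look.py f2
```

```text
t 6.85 p [ 0.4817 -0.0405  0.037 ] rho,l mm 97.4 -54.3 F [ 0.2  0.5 -0.7]
cmd [0.009 0.08  0.002] turn 0.0 tilt [-0.001  0.001 -1.   ] q7 -0.6668423074721733 open -0.00019973425351894094
red 68 [287.1 184.6] [0.6154 0.0084 0.05  ]
blue 72 [281.  195.4] [0.59   0.0221 0.05  ]
white 1212 [301.2 180.9] [ 0.6245 -0.0241  0.05  ]
white 346 [276.7 211.9] [0.5517 0.0317 0.05  ]
white 53 [298.2 207.4] [ 0.5627 -0.0175  0.05  ]
yel 199 [304.5 162.3] [ 0.6684 -0.0316  0.05  ]
yel 31 [302.8 168.9] [ 0.6527 -0.0279  0.05  ]
yel 65 [295.8 195.9] [ 0.5893 -0.012   0.05  ]
```

View pics/f2.png

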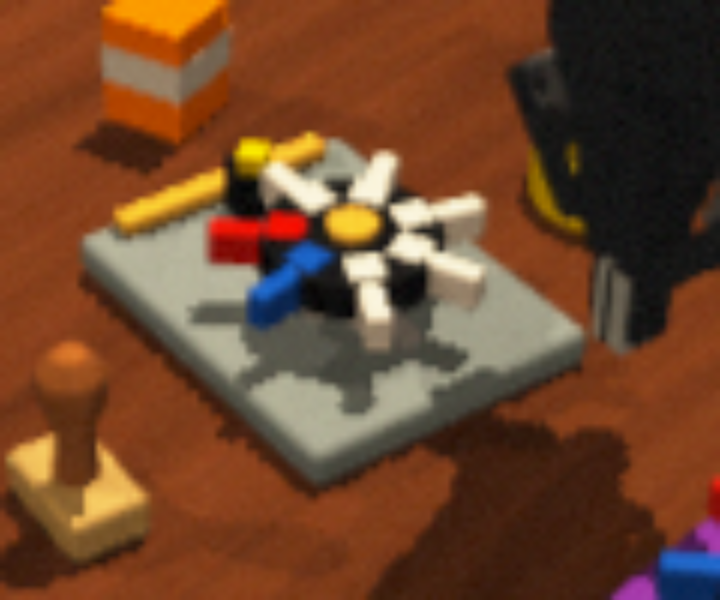

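Two clicks are done and settled. Red at (240,240) is one click short of the pointer, and the calendar is in its place. For the last flick I'll go slower, because the second one read about 5 N.

>>> {"op": "arm_command", "data": {
  "commands": [
    [[-1,0.004,0.02,0,0],[-1,0.004,0.04,0,0],[-1,0.004,0.06,0,0],[-1,0.004,0.076,0,0],[-1,0.004,0.08,0,0],[-1,0.004,0.08,0,0],[-1,0.018,0.08,0,0],[-1,0.03,0.08,0,0],[-1,0.036,0.08,0,0],[-1,0.042,0.08,0,0]]
  ]
}}

```text
time_s: 7.78
tcp_pos: [0.5239, -0.0273, 0.0365]
orientation: [-2.477, -1.931, 0.004]
ft_force: [-3.1, -1.6, 1.1]
opening: -0.0004
finger_force: 1.1
```

>>> {"op": "arm_command", "data": {
  "commands": [
    [[-1,0.006,0,0,0],[-1,0.012,0,0,0],[-1,0.018,0,0,0],[-1,0.024,0,0,0],[-1,0.03,0,0,0],[-1,0.036,0,0,0],[-1,0.042,0,0,0],[-1,0.05,0,0,0],[-1,0.06,0,0,0],[-1,0.066,0,0,0]]
  ]
}}

```text
time_s: 8.62
tcp_pos: [0.5328, 0.0061, 0.0366]
orientation: [-2.476, -1.931, -0.001]
ft_force: [-3.1, 2.0, -1.6]
opening: 0.0001
finger_force: 1.4
```

```bash
python3 go.py .097 .001 .036
```

```text
t 8.6167 p [0.5328 0.0061 0.0366] rho,l mm 59.5 3.5 F [-3.1  2.  -1.6]
cmd [-0.005 -0.075  0.001] turn 0.003 tilt [ 0.001 -0.001 -1.   ] q7 -0.717532578566313 open 0.00014346943495339605
```

Hold briefly so it settles, then withdraw and lift.

>>> {"op": "arm_command", "data": {
  "commands": [
    [[-1,-0.004,0,0,0],[-1,-0.004,0,0,0],[-1,-0.004,-0.02,0,0],[-1,-0.004,-0.05,0,0],[-1,-0.004,-0.08,0,0],[-1,-0.004,-0.08,0,0],[-1,-0.004,-0.08,-0.08,0],[-1,-0.004,-0.08,-0.16,0],[-1,-0.004,-0.08,-0.24,0],[-1,-0.004,-0.08,-0.3,0]]
  ]
}}

```text
time_s: 9.45
tcp_pos: [0.496, 0.0122, 0.1903]
orientation: [2.477, 1.928, 0.006]
ft_force: [0.7, 0.2, -0.3]
opening: 0.0001
finger_force: 0.0
```

>>> {"op": "arm_command", "data": {
  "commands": [
    [[-1,-0.08,0,0,0],[-1,-0.16,0,0,0],[-1,-0.24,0,0,0],[-1,-0.32,0,0,0],[-1,-0.32,0,0,0],[-1,-0.32,0,0,0],[-1,-0.32,0,0,0]]
  ]
}}

```text
time_s: 10.03
tcp_pos: [0.4557, -0.1429, 0.1872]
orientation: [2.478, 1.929, 0.002]
ft_force: [0.1, 0.2, 0.2]
opening: -0.0001
finger_force: 0.0
```

```bash
python3 go.py .097 .001 .036; python3 look.py f3
```

```text
t 10.0333 p [ 0.4557 -0.1429  0.1872] rho,l mm 97.2 -160.0 F [0.1 0.2 0.2]
cmd [0.322 0.001 0.303] turn 0.002 tilt [ 0.     0.002 -1.   ] q7 -0.24212307327359978 open -9.704061783349906e-05
red 62 [299.5 182.1] [ 0.6217 -0.0202  0.05  ]
blue 64 [287.1 184.3] [0.6161 0.0083 0.05  ]
white 509 [282.7 176.4] [0.6346 0.0186 0.05  ]
white 1011 [311.3 199.1] [ 0.5823 -0.0475  0.05  ]
white 246 [273.7 213.5] [0.548  0.0383 0.05  ]
white 79 [286.1 207.3] [0.5627 0.0103 0.05  ]
yel 200 [304.7 162.4] [ 0.6682 -0.0323  0.05  ]
yel 31 [302.8 168.9] [ 0.6527 -0.0279  0.05  ]
yel 66 [295.9 195.8] [ 0.5894 -0.0122  0.05  ]
```

View pics/f3.png

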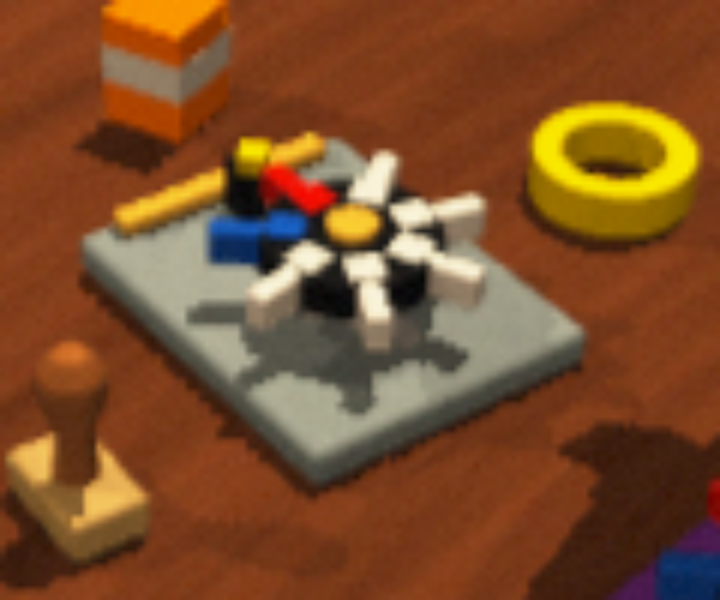

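The red tab at (295,185) is clicked in at the pointer (250,155), and the calendar, stamp, tape and carton are all where they started.

```bash
python3 -c "
from plant import r
print(r.hand_in())"
```

```text
the job is handed in; nothing more can be done
None
```

The calendar is set to the red day: three clockwise flicks brought the red tab to the pointer without running past. In the last pictures the calendar, stamp, tape and carton were where they started. I handed the job in at about 10 s.

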